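# Sort the mincer-plate canisters by feeling their weight

### The job

The three look-alike closed canisters on the cutting board hold steel mincer plates: one has two plates, one has a single plate and one is empty, and only their weight tells which, so lift them to find out. Stand the empty one upright in the open wash crate, leave the one with a single plate standing on the cutting board, and stand the one with two plates on the middle of the scale's platform; once you have let go of it there, press the scale's round key fully down and let it come back up. Set the canisters down gently without toppling any, and leave the knife, the tape roll and the thermometer on the board where they are.

Things in the scene. Friction and masses are not known exactly. Their poses are not given: they have to be found in the camera images.
- can_a: one of three identical steel canisters, 72 mm diameter, 60 mm high to its lid (fixed on), with a black cylindrical knob on the lid, 22 mm diameter, 26 mm high (knob top 86 mm up). Origin: centre of the underside, z up. Total mass about 0.15 kg (empty), 0.40 kg (one plate) or 0.66 kg (two plates); which is which changes every time and cannot be seen
- can_b: one of three identical steel canisters, 72 mm diameter, 60 mm high to its lid (fixed on), with a black cylindrical knob on the lid, 22 mm diameter, 26 mm high (knob top 86 mm up). Origin: centre of the underside, z up. Total mass about 0.15 kg (empty), 0.40 kg (one plate) or 0.66 kg (two plates); which is which changes every time and cannot be seen
- can_c: one of three identical steel canisters, 72 mm diameter, 60 mm high to its lid (fixed on), with a black cylindrical knob on the lid, 22 mm diameter, 26 mm high (knob top 86 mm up). Origin: centre of the underside, z up. Total mass about 0.15 kg (empty), 0.40 kg (one plate) or 0.66 kg (two plates); which is which changes every time and cannot be seen
- board: pale off-white cutting board, 300 x 340 x 12 mm, fixed; origin centre of the underside, x along its 300 mm side. The canisters start on it, with a knife, a tape roll and a probe among them
- board_top (a point): centre of the cutting board's top face (12 mm above the table), axes as the board's
- scale: grey bench scale, 250 (x) x 180 (y) mm, fixed; origin centre of the underside; its platform is towards its +x, its key and small display towards its -x end. It stands left or right of the board
- pan (a point): centre of the top face of the scale's steel platform (150 x 160 mm, 45 mm above the table), axes as the scale's, 35 mm towards +x from the scale's centre
- key_top (a point): centre of the top of the scale's round push key (28 mm diameter, in a black housing), 125 mm towards the scale's -x and 30 mm towards its -y from the platform's centre; moves down with the key
- key (a joint): travel of the scale's key: 0 up, 0.006 m fully down; sprung, about 4 N to press fully
- crate: open-topped plastic wash crate, 220 (x) x 200 (y) x 70 mm high, walls and floor 5 mm, fixed, empty; origin centre of the underside. It stands on the other side of the board from the scale
- crate_in (a point): centre of the crate's inner floor (5 mm above the table), axes as the crate's
- knife: boning knife, black handle 130 mm, blade 150 mm, lying along the board's far edge; origin where the handle ends (bystander; not needed, stays where it is)
- tape: roll of tape lying flat on the board near its front edge, 54 mm diameter, 24 mm high; origin centre of the underside (bystander; not needed, stays where it is)
- probe: small dial probe thermometer lying on the board, 32 mm dial, 103 mm long; origin under its middle (bystander; not needed, stays where it is)
Things that resemble listed ones, but are neither listed nor needed, are in the scene too. Leave any red look-alike of the can_a alone. Leave any blue look-alike of the can_c alone.

How it is judged:
By the outcome, as a careful person would: the job done as asked, in the order asked, and still so for the second after the job is handed in, with the robot touching nothing.
It also fails if it takes over 72 s, if anything falls off the work surface, if the arm or the gripper's body presses on something with over 40 N, if the wrist force passes 120 N, or if a joint passes its speed limit or range.

### The arm

A 6-joint arm with a two-finger parallel gripper is mounted at the origin on the work surface. World frame = base frame: x ahead of the robot, y to its left, z up, the work surface at z = 0. Lengths are in m, angles in rad, forces in N, time in s.
With the tool pointing down it reaches from about 0.275 to 0.85 m from the base axis. Payload 19 kg.
Tool frame: the origin (TCP) lies at the very end of the fingers, on their centre line; the grasp point (between the pads) lies manip.grip_point_offset behind it (manip.grip_point_offset is the distance from the TCP to the grasp point, in m); y points along the fingers, z is the direction in which the jaws open and shut, and the axes are right-handed (so a half turn about y gives the same grasp; the last joint's range is limited). The gripper opens to 85 mm and grips with 20 to 120 N. Pads are 22 mm wide; open, the fingers measure 114 mm over their backs; the gripper's body (76 mm by 85 mm) begins 54 mm behind the grasp point. The pads swing forward as they close: fully open they stand 13 mm farther back than shut.
Start: joints at [-1.234, 0.15, 1.437, -0, 1.554, -0.134], TCP at [0.261, -0.512, 0.231] pointing down, gripper open.
Joint ranges: [-2.8, 2.8], [-0.68, 2.1], [0.12, 2.68], [-1.39, 4.53], [0.16, 2.79], [-2.81, 2.81]. Speed limits (rad/s): [1.89, 1.89, 2.22, 3.01, 3.01, 3.01].

### API

Orientations are given as a rotation vector (axis times angle).
In Python, from bench import status, viewer, manip gives the robot as it stands.
- The arm moves only by the tool step_arm, never from a script. Its argument "increments" is a list of rows, each an object of numbers: "tx", "ty", "tz": the shift along the world's x, y, z in m; "yaw": the turn about the world's z in rad. A call has 1 to 12 rows; each row is the pose to reach, as a shift and turn from the pose commanded when the call began; what a row does not reach only later rows make up. A row lasts 1/8 s, in which the tool goes at most 62.5 mm and 10.7 degrees, less where a joint would pass 70% of its speed; a pose out of reach is approached as far as the arm can. A call with a gripper value outside its range is refused whole. "grip" is the gripper command: -1 is shut, 1 is fully open, values between are in proportion, set as the call begins (left out, the last holds). The fingers move at their own pace and stop on an object; "squeeze" is the grip in N (left out, the last holds). Time passes only in rows, so rows that repeat a pose let the fingers close. It gives the time, the measured TCP pose, the force and the opening at its end, in the units of the state.
- status.state(): the state, without advancing time (a new reading comes with each control period).
- viewer.capture(name): name is "side" or "top"; returns a dict with "frame" (420x560x3 uint8, red, green, blue), "z_map" (420x560 float32, m along the optical axis (not along the pixel's ray), 0 where there is no reading), "mtx" (3x3 intrinsics, pixels), "cam_to_world" (4x4, takes a point from camera to world coordinates). Camera axes: x right, y up, looking along -z (the intrinsics and any distortion apply to the point x, -y, -z); pixel columns grow to the right and rows downward; lengths in m; the calibration is good to about 2 mm. A picture is of the moment at which its call begins.
- manip.close_job(): hands the job in, once; it reports no verdict.
The state is a dict: "time": time; "joints": joint angles; "qd": joint speeds; "tau": joint torques, N m; "tcp_pos": TCP position; "orientation": TCP orientation; "ft_force": force on the tool from outside, world axes, zero at the start; "wrist_torque": the same for the moment, N m; "grip_width": finger opening in m.
Only numpy, scipy, OpenCV 4.12 (cv2) and the standard library are available. Lean on these libraries where they do the work, as an engineer would, in place of code of your own. Each camera call takes 0.05 s, during which the arm holds its last target. There are 200 camera calls.

## Working session

There is one attempt and no reset: what is moved stays moved. The work goes in short steps, Python scripts to look and compute and a tool call to move; the robot and the scene stay as the last step left them, time stands still between calls to the robot, and variables do not carry over. Pictures are saved under pics/ and viewed, about 8 in all and at most 12, crops included, and the job is handed in when it is done.

Besides the shell and the picture viewer there is one more tool, called as a command line: name --argument value ..., lists and objects as JSON in quotes. step_arm: Moves the arm, as the interface text tells. Its arguments: {"type":"object","properties":{"increments":{"type":"array","items":{"type":"object","properties":{"tx":{"type":"number"},"ty":{"type":"number"},"tz":{"type":"number"},"yaw":{"type":"number"}}}},"grip":{"type":"number"},"squeeze":{"type":"number"}},"required":["increments"]}

```bash
mkdir -p pics; cat > h.py <<'E'
import numpy as np,cv2
from bench import status,viewer,manip
def cap(n):
    c=viewer.capture(n); np.savez(f'{n}.npz',**{k:np.asarray(v) for k,v in c.items() if k in('frame','z_map','mtx','cam_to_world')}); return c
def load(n): return dict(np.load(f'{n}.npz'))
def cloud(c):
    z=c['z_map'];K=c['mtx'];v,u=np.indices(z.shape)
    p=np.stack([(u-K[0,2])/K[0,0]*z,-(v-K[1,2])/K[1,1]*z,-z,np.ones_like(z)],-1)
    return (p@c['cam_to_world'].T)[...,:3]
def save(c,f,crop=None,s=1):
    im=c['frame'][...,::-1]
    if crop: a,b,d,e=crop; im=im[b:e,a:d]
    cv2.imwrite('pics/'+f,cv2.resize(np.ascontiguousarray(im),None,fx=s,fy=s,interpolation=cv2.INTER_CUBIC))
E
python3 - <<'E'
from h import *
for n in('top','side'): c=cap(n); save(c,n+'1.png',s=1.4); print(n,c['cam_to_world'].round(3).tolist(),c['mtx'].tolist(),[k for k in c])
print(manip.grip_point_offset,status.state())
E
```

```text
top [[0.026, 0.991, -0.128, 0.412], [-1.0, 0.027, 0.003, 0.006], [0.006, 0.128, 0.992, 0.95], [0.0, 0.0, 0.0, 1.0]] [[404.37223448930325, 0.0, 276.09230642425973], [0.0, 404.37223448930325, 217.3293162320529], [0.0, 0.0, 1.0]] ['frame', 'z_map', 'mtx', 'cam_to_world']
side [[-0.887, 0.291, -0.359, 0.194], [-0.462, -0.554, 0.693, 0.594], [0.003, 0.78, 0.625, 0.586], [0.0, 0.0, 0.0, 1.0]] [[431.79849291448664, 0.0, 275.7642066548351], [0.0, 431.79849291448664, 219.0818544626909], [0.0, 0.0, 1.0]] ['frame', 'z_map', 'mtx', 'cam_to_world']
0.0187 {'time': 0.1, 'joints': array([-1.23400718e+00,  1.50955961e-01,  1.43794642e+00, -3.21619934e-05,
        1.55377357e+00, -1.33983768e-01]), 'qd': array([ 1.13774314e-03, -1.38891796e-03, -3.01457859e-03, -3.34863852e-05,
        3.41877590e-04,  7.65268085e-04]), 'tau': array([ 5.71893586e-03, -7.14384198e+01, -5.71792066e+01,  5.49415131e-05,
        7.12933950e-03, -1.27845585e-06]), 'tcp_pos': array([ 0.26071734, -0.51226053,  0.23073468]), 'orientation': array([-0.47003072,  1.96031534, -1.95815049]), 'ft_force': array([-0.02381246,  0.69390736, -0.20511991]), 'wrist_torque': array([ 0.01098007,  0.0392877 , -0.04758286]), 'grip_width': 0.08536728033412863}
```

View pics/top1.png

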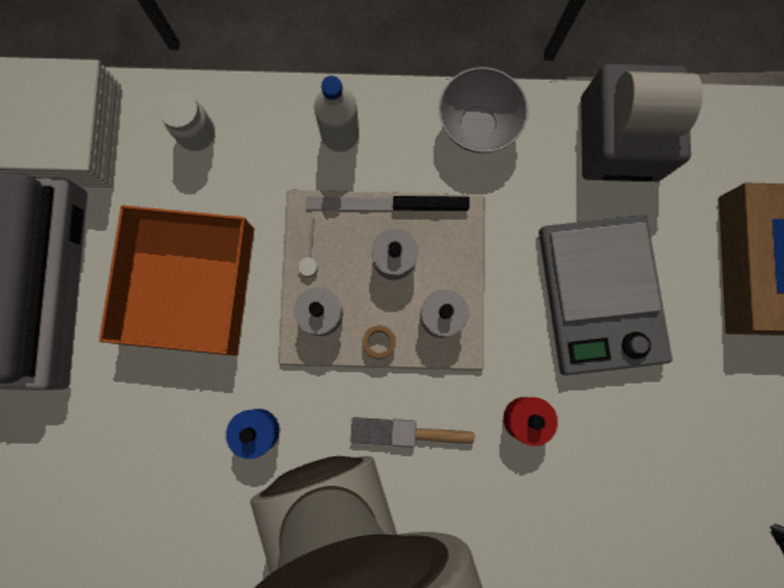

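View pics/side1.png

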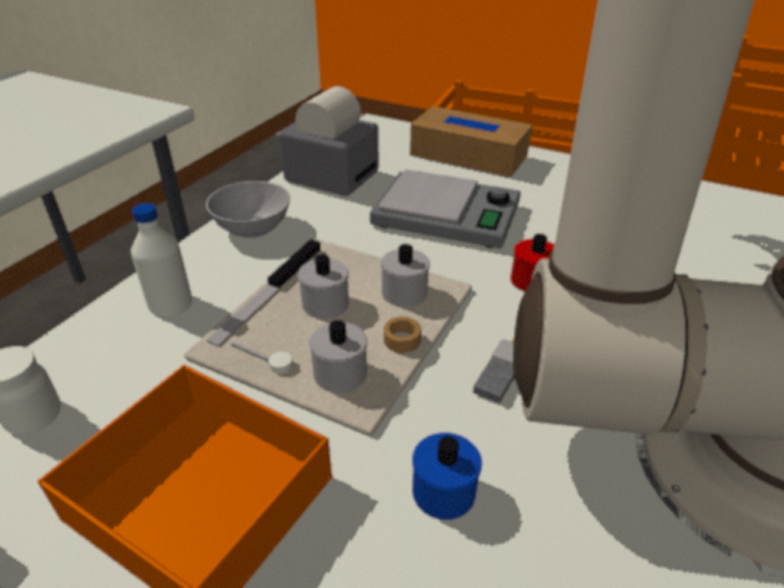

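The top view shows three steel canisters at (395,253), (318,310) and (445,313). The look-alikes are red at (530,421) and blue at (252,433); I'll leave both alone. The crate is on the left, the scale on the right, with its key at (636,345), all in 1.4x pixels. Next I'll measure them from the depth map.

```bash
python3 - <<'E'
from h import *
c=load('top');P=cloud(c)
for n,(u,v) in dict(far=(395,253),left=(318,310),right=(445,313)).items():
    u/=1.4;v/=1.4
    Q=P[int(v)-22:int(v)+22,int(u)-22:int(u)+22].reshape(-1,3)
    k=Q[(Q[:,2]>.09)&(Q[:,2]<.106)];l=Q[(Q[:,2]>.064)&(Q[:,2]<.08)]
    (cx,cy),r=cv2.minEnclosingCircle((l[:,:2]*1000).astype(np.float32))
    print(n,'knob',k.mean(0).round(4),np.ptp(k,axis=0).round(3),len(k),'lid',cx,cy,r,np.median(l[:,2]))
def box(u0,v0,u1,v1,zl,zh):
    Q=P[int(v0/1.4):int(v1/1.4),int(u0/1.4):int(u1/1.4)].reshape(-1,3);Q=Q[(Q[:,2]>zl)&(Q[:,2]<zh)]
    return len(Q),cv2.minAreaRect((Q[:,:2]*1000).astype(np.float32)),np.median(Q[:,2])
print('pan',box(545,218,668,325,.04,.05))
print('key',box(618,328,655,362,.03,.09)); Q=P[235:260,440:470]; print((Q[::3,::3,2]*1000).round().astype(int))
print('crate top',box(90,195,265,360,.064,.08)); print('crate fl',box(110,240,245,350,-.01,.012))
print('board',box(275,185,490,372,.007,.017))
print('tape',box(355,320,402,365,.03,.045))
print('dial',box(290,215,325,280,.017,.06))
print('knife',box(300,190,475,215,.017,.06))
for n,b in dict(red=(490,390,570,450),blue=(215,400,290,465)).items(): print(n,box(*b,.05,.1))
save(c,'crop.png',(190,125,480,275),2.7)
E
```

```text
far knob [ 0.6099 -0.0074  0.0974] [0.022 0.02  0.009] 81 lid 610.6949462890625 -7.174274921417236 37.6124153137207 0.07191690778853221
left knob [0.5131 0.1104 0.0976] [0.021 0.019 0.011] 84 lid 513.6239624023438 110.81891632080078 37.61292266845703 0.07210741572340107
right knob [ 0.5156 -0.0881  0.0974] [0.02 0.02 0.01] 82 lid 516.0771484375 -88.70613861083984 37.744117736816406 0.07180576089435609
pan (4463, ((594.0632934570312, -352.68572998046875), (150.09991455078125, 161.62033081054688), 8.268115997314453), np.float64(0.044479418152088446))
key (618, ((476.9427185058594, -401.67578125), (52.80411148071289, 60.79294967651367), 0.9258082509040833), np.float64(0.0397784831719008))
[[34 33 34 35 34 36 35 38 36 34]
 [33 36 35 40 50 45 45 35 35 32]
 [35 36 44 45 49 57 53 44 35 32]
 [35 36 45 45 56 56 57 59 46 37]
 [36 37 47 45 55 56 55 55 45 33]
 [36 33 41 47 51 58 53 55 47 33]
 [35 37 34 45 44 47 48 45 36 34]
 [36 38 33 34 36 41 35 36 34 36]
 [34 32 35 31 33 36 35 32 32 36]]
crate top (1052, ((558.6865234375, 340.76898193359375), (202.30189514160156, 220.52198791503906), 85.838027
[... 377 characters left out ...]
 14.176600456237793), (49.90251159667969, 52.1078987121582), 1.521496295928955), np.float64(0.035789585395396006))
dial (194, ((629.4699096679688, 136.07742309570312), (105.77494049072266, 45.2955436706543), 10.919504165649414), np.float64(0.02526412455183391))
knife (773, ((702.8424072265625, 5.8919677734375), (26.9881649017334, 274.9141845703125), 1.7392984628677368), np.float64(0.02837448303556722))
red (950, ((351.68524169921875, -229.781982421875), (73.28620147705078, 73.55036926269531), 43.213401794433594), np.float64(0.059669801399490074))
blue (968, ((320.2156066894531, 207.45950317382812), (72.20574951171875, 73.42088317871094), 1.8044970035552979), np.float64(0.060375004616988526))
```

View pics/crop.png

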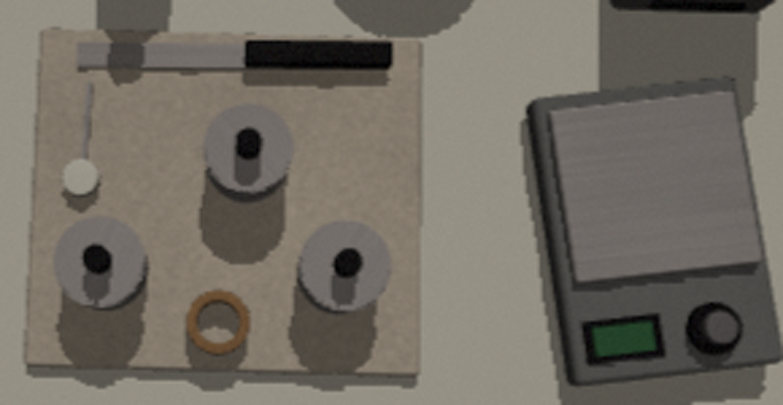

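Picture 3 confirms the choice: three bare steel canisters on the board, plus the scale's key. I'll go above the right one first.

step_arm --increments '[{"tx": 0.255, "ty": 0.424, "tz": -0.05}, {"tx": 0.255, "ty": 0.424, "tz": -0.05}, {"tx": 0.255, "ty": 0.424, "tz": -0.05}, {"tx": 0.255, "ty": 0.424, "tz": -0.05}, {"tx": 0.255, "ty": 0.424, "tz": -0.05}, {"tx": 0.255, "ty": 0.424, "tz": -0.05}, {"tx": 0.255, "ty": 0.424, "tz": -0.05}, {"tx": 0.255, "ty": 0.424, "tz": -0.05}, {"tx": 0.255, "ty": 0.424, "tz": -0.05}, {"tx": 0.255, "ty": 0.424, "tz": -0.05}, {"tx": 0.255, "ty": 0.424, "tz": -0.05}, {"tx": 0.255, "ty": 0.424, "tz": -0.05}]' --grip 1 --squeeze 40

```text
$.increments[0]: bad value
```

step_arm --increments '[{"tx": 0.03, "ty": 0.05, "tz": -0.005, "yaw": 0}, {"tx": 0.06, "ty": 0.1, "tz": -0.01, "yaw": 0}, {"tx": 0.09, "ty": 0.15, "tz": -0.02, "yaw": 0}, {"tx": 0.12, "ty": 0.2, "tz": -0.03, "yaw": 0}, {"tx": 0.15, "ty": 0.25, "tz": -0.04, "yaw": 0}, {"tx": 0.18, "ty": 0.3, "tz": -0.05, "yaw": 0}, {"tx": 0.21, "ty": 0.35, "tz": -0.06, "yaw": 0}, {"tx": 0.235, "ty": 0.39, "tz": -0.07, "yaw": 0}, {"tx": 0.25, "ty": 0.415, "tz": -0.07, "yaw": 0}, {"tx": 0.255, "ty": 0.424, "tz": -0.07, "yaw": 0}, {"tx": 0.255, "ty": 0.424, "tz": -0.07, "yaw": 0}]' --grip 1 --squeeze 40

```text
time: 1.48
tcp_pos: [0.5157, -0.0884, 0.1611]
orientation: [-0.471, 1.959, -1.959]
ft_force: [0.2, -0.1, -0.7]
grip_width: 0.0857
```

step_arm --increments '[{"tz": -0.03}, {"tz": -0.055}, {"tz": -0.075}, {"tz": -0.084}, {"tz": -0.084}, {"tz": -0.084}]'

```text
$.increments[0]: bad value
```

step_arm --increments '[{"tz": 0}, {"tz": 0}, {"tz": 0}, {"tz": 0}, {"tz": 0}, {"tz": 0}, {"tz": 0}, {"tz": 0}]' --grip -1

```text
$.increments[0]: bad value
```

step_arm --increments '[{"tz": 0.003}, {"tz": 0.01}, {"tz": 0.02}, {"tz": 0.03}, {"tz": 0.035}, {"tz": 0.035}, {"tz": 0.035}, {"tz": 0.035}]'

```text
$.increments[0]: bad value
```

```bash
python3 - <<'E'
from h import *
for i in range(4): c=cap('side'); s=status.state(); print(s['ft_force'].round(2),s['tau'].round(2)[1:3],s['grip_width'])
save(c,'lift1.png')
E
```

```text
[ 0.21 -1.01  0.  ] [-61.91 -55.3 ] 0.08505406586875007
[-0.66  0.29 -0.13] [-62.01 -55.18] 0.08506650070213995
[-0.02 -0.14 -0.22] [-62.11 -55.1 ] 0.08531786738825518
[ 0.35 -0.04 -0.46] [-62.2  -55.07] 0.08554325489036883
```

View pics/lift1.png

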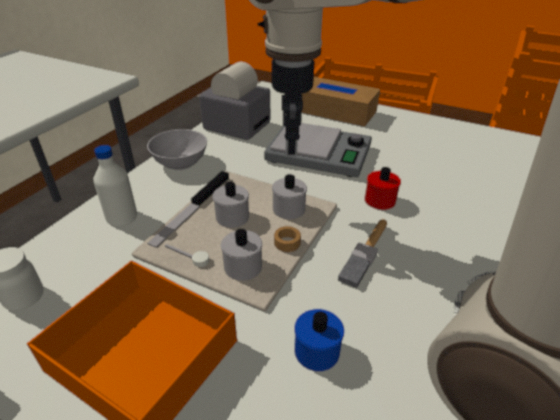

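All four keys are needed in every row, so nothing has moved yet. Picture 4 shows the gripper centred over the right canister's knob at (290,180). Descending.

step_arm --increments '[{"tx": 0, "ty": 0, "yaw": 0, "tz": -0.03}, {"tx": 0, "ty": 0, "yaw": 0, "tz": -0.055}, {"tx": 0, "ty": 0, "yaw": 0, "tz": -0.075}, {"tx": 0, "ty": 0, "yaw": 0, "tz": -0.084}, {"tx": 0, "ty": 0, "yaw": 0, "tz": -0.084}]'

```text
time: 2.3
tcp_pos: [0.5156, -0.0888, 0.0772]
orientation: [-0.47, 1.96, -1.959]
ft_force: [1.3, 1.0, 0.4]
grip_width: 0.0853
```

step_arm --increments '[{"tx": 0, "ty": 0, "yaw": 0, "tz": 0}, {"tx": 0, "ty": 0, "yaw": 0, "tz": 0}, {"tx": 0, "ty": 0, "yaw": 0, "tz": 0}, {"tx": 0, "ty": 0, "yaw": 0, "tz": 0}, {"tx": 0, "ty": 0, "yaw": 0, "tz": 0}, {"tx": 0, "ty": 0, "yaw": 0, "tz": 0}]' --grip -1

```text
time: 3.05
tcp_pos: [0.516, -0.0885, 0.0775]
orientation: [-0.469, 1.959, -1.959]
ft_force: [1.2, -1.0, 4.6]
grip_width: 0.0205
```

step_arm --increments '[{"tx": 0, "ty": 0, "yaw": 0, "tz": 0.004}, {"tx": 0, "ty": 0, "yaw": 0, "tz": 0.012}, {"tx": 0, "ty": 0, "yaw": 0, "tz": 0.022}, {"tx": 0, "ty": 0, "yaw": 0, "tz": 0.03}, {"tx": 0, "ty": 0, "yaw": 0, "tz": 0.03}, {"tx": 0, "ty": 0, "yaw": 0, "tz": 0.03}]'

```text
time: 3.8
tcp_pos: [0.5157, -0.0884, 0.1071]
orientation: [-0.47, 1.959, -1.959]
ft_force: [-0.3, 1.0, -1.2]
grip_width: 0.0205
```

```bash
cat > w.py <<'E'
from h import *
F=[]
for i in range(5): c=cap('side'); s=status.state(); F.append(s['ft_force'])
F=np.array(F); print(F.mean(0).round(2),F.std(0).round(2),'mass',-(F[:,2].mean()+.2)/9.81,s['grip_width'],s['tcp_pos'].round(4),s['time'])
save(c,'w.png')
E
python3 w.py
```

```text
[ 0.04  0.27 -1.44] [0.76 0.49 0.06] mass 0.12638148059190066 0.020508922992899553 [ 0.5157 -0.0884  0.107 ] 4.05
```

View pics/w.png

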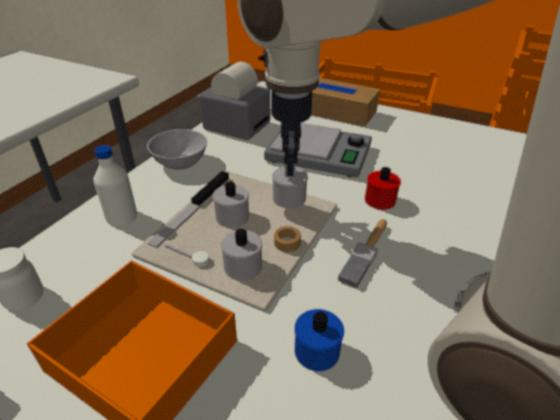

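Picture 5 shows the right canister clear of the board at (290,187). At about 0.13 kg it is the empty one, so it goes to the crate.

step_arm --increments '[{"tx": 0, "ty": 0.005, "tz": 0.03, "yaw": 0}, {"tx": 0.002, "ty": 0.025, "tz": 0.065, "yaw": 0}, {"tx": 0.006, "ty": 0.06, "tz": 0.09, "yaw": 0}, {"tx": 0.011, "ty": 0.11, "tz": 0.095, "yaw": 0}, {"tx": 0.016, "ty": 0.16, "tz": 0.095, "yaw": 0}, {"tx": 0.021, "ty": 0.21, "tz": 0.095, "yaw": 0}, {"tx": 0.026, "ty": 0.26, "tz": 0.095, "yaw": 0}, {"tx": 0.031, "ty": 0.31, "tz": 0.095, "yaw": 0}, {"tx": 0.036, "ty": 0.36, "tz": 0.095, "yaw": 0}, {"tx": 0.04, "ty": 0.4, "tz": 0.095, "yaw": 0}, {"tx": 0.043, "ty": 0.423, "tz": 0.09, "yaw": 0}, {"tx": 0.043, "ty": 0.429, "tz": 0.08, "yaw": 0}]'

```text
time: 5.55
tcp_pos: [0.5589, 0.3413, 0.1865]
orientation: [-0.471, 1.959, -1.959]
ft_force: [0.5, -0.3, -2.0]
grip_width: 0.0203
```

step_arm --increments '[{"tx": 0, "ty": 0, "tz": -0.03, "yaw": 0}, {"tx": 0, "ty": 0, "tz": -0.06, "yaw": 0}, {"tx": 0, "ty": 0, "tz": -0.085, "yaw": 0}, {"tx": 0, "ty": 0, "tz": -0.102, "yaw": 0}, {"tx": 0, "ty": 0, "tz": -0.11, "yaw": 0}, {"tx": 0, "ty": 0, "tz": -0.112, "yaw": 0}, {"tx": 0, "ty": 0, "tz": -0.113, "yaw": 0}, {"tx": 0, "ty": 0, "tz": -0.113, "yaw": 0}]'

```text
time: 6.55
tcp_pos: [0.559, 0.3407, 0.0749]
orientation: [-0.469, 1.959, -1.958]
ft_force: [-0.4, 0.1, -1.8]
grip_width: 0.0203
```

step_arm --increments '[{"tx": 0, "ty": 0, "tz": -0.0015, "yaw": 0}, {"tx": 0, "ty": 0, "tz": -0.0025, "yaw": 0}, {"tx": 0, "ty": 0, "tz": -0.0035, "yaw": 0}, {"tx": 0, "ty": 0, "tz": -0.0035, "yaw": 0}]'

```text
time: 7.05
tcp_pos: [0.5588, 0.3406, 0.0707]
orientation: [-0.47, 1.959, -1.959]
ft_force: [-0.6, 0.3, -1.2]
grip_width: 0.0204
```

step_arm --increments '[{"tx": 0, "ty": 0, "tz": -0.0005, "yaw": 0}, {"tx": 0, "ty": 0, "tz": -0.001, "yaw": 0}, {"tx": 0, "ty": 0, "tz": -0.001, "yaw": 0}]'

```text
time: 7.42
tcp_pos: [0.5591, 0.3405, 0.0705]
orientation: [-0.469, 1.959, -1.959]
ft_force: [-0.1, -1.7, 6.7]
grip_width: 0.0205
```

Contact. Releasing, then raising.

step_arm --increments '[{"tx": 0, "ty": 0, "tz": 0.0005, "yaw": 0}, {"tx": 0, "ty": 0, "tz": 0.0005, "yaw": 0}, {"tx": 0, "ty": 0, "tz": 0.0005, "yaw": 0}, {"tx": 0, "ty": 0, "tz": 0.0005, "yaw": 0}, {"tx": 0, "ty": 0, "tz": 0.0005, "yaw": 0}]' --grip 1

```text
time: 8.05
tcp_pos: [0.5588, 0.3406, 0.0702]
orientation: [-0.47, 1.959, -1.959]
ft_force: [-0.3, -0.1, -0.5]
grip_width: 0.0857
```

step_arm --increments '[{"tx": 0, "ty": 0, "tz": 0.03, "yaw": 0}, {"tx": 0, "ty": 0, "tz": 0.08, "yaw": 0}, {"tx": -0.003, "ty": -0.02, "tz": 0.1, "yaw": 0}, {"tx": -0.01, "ty": -0.06, "tz": 0.1, "yaw": 0}, {"tx": -0.02, "ty": -0.11, "tz": 0.1, "yaw": 0}, {"tx": -0.03, "ty": -0.16, "tz": 0.1, "yaw": 0}, {"tx": -0.04, "ty": -0.2, "tz": 0.1, "yaw": 0}, {"tx": -0.045, "ty": -0.225, "tz": 0.09, "yaw": 0}, {"tx": -0.0456, "ty": -0.2305, "tz": 0.09, "yaw": 0}, {"tx": -0.0456, "ty": -0.2305, "tz": 0.09, "yaw": 0}]'

```text
time: 9.3
tcp_pos: [0.5133, 0.1101, 0.1604]
orientation: [-0.469, 1.96, -1.959]
ft_force: [-0.5, 0.3, 0.3]
grip_width: 0.0852
```

```bash
python3 w.py
```

```text
[ 0.25  0.55 -0.28] [0.63 0.56 0.55] mass 0.008332977326638622 0.08564486448285082 [0.5133 0.1107 0.1603] 9.55
```

View pics/w.png

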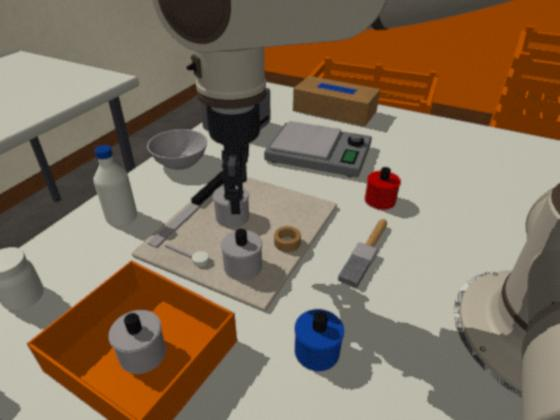

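Picture 6 shows the empty canister standing in the crate at (138,340) and the gripper over the left canister, which I'll take next.

step_arm --increments '[{"tx": 0, "ty": 0, "yaw": 0, "tz": -0.03}, {"tx": 0, "ty": 0, "yaw": 0, "tz": -0.055}, {"tx": 0, "ty": 0, "yaw": 0, "tz": -0.075}, {"tx": 0, "ty": 0, "yaw": 0, "tz": -0.083}, {"tx": 0, "ty": 0, "yaw": 0, "tz": -0.083}]'

```text
time: 10.18
tcp_pos: [0.5132, 0.1103, 0.0773]
orientation: [-0.471, 1.959, -1.959]
ft_force: [-0.1, -0.8, -0.2]
grip_width: 0.0855
```

step_arm --increments '[{"tx": 0, "ty": 0, "yaw": 0, "tz": 0}, {"tx": 0, "ty": 0, "yaw": 0, "tz": 0}, {"tx": 0, "ty": 0, "yaw": 0, "tz": 0}, {"tx": 0, "ty": 0, "yaw": 0, "tz": 0}, {"tx": 0, "ty": 0, "yaw": 0, "tz": 0}, {"tx": 0, "ty": 0, "yaw": 0, "tz": 0}]' --grip -1 --squeeze 60

```text
time: 10.92
tcp_pos: [0.5134, 0.1099, 0.0777]
orientation: [-0.469, 1.959, -1.959]
ft_force: [-0.7, -2.4, 5.7]
grip_width: 0.0195
```

step_arm --increments '[{"tx": 0, "ty": 0, "yaw": 0, "tz": 0.004}, {"tx": 0, "ty": 0, "yaw": 0, "tz": 0.012}, {"tx": 0, "ty": 0, "yaw": 0, "tz": 0.022}, {"tx": 0, "ty": 0, "yaw": 0, "tz": 0.03}, {"tx": 0, "ty": 0, "yaw": 0, "tz": 0.03}, {"tx": 0, "ty": 0, "yaw": 0, "tz": 0.03}]'

```text
time: 11.68
tcp_pos: [0.5131, 0.1101, 0.1071]
orientation: [-0.47, 1.959, -1.959]
ft_force: [-0.5, 0.7, -4.7]
grip_width: 0.0199
```

```bash
python3 w.py
```

```text
[ 0.08 -0.38 -3.68] [0.73 0.42 0.31] mass 0.3543052391230608 0.01975721582914522 [0.5131 0.1101 0.107 ] 11.925
```

This one weighs about 0.35–0.4 kg, so it holds the single plate. I'll set it straight back down.

step_arm --increments '[{"tx": 0, "ty": 0, "yaw": 0, "tz": -0.012}, {"tx": 0, "ty": 0, "yaw": 0, "tz": -0.022}, {"tx": 0, "ty": 0, "yaw": 0, "tz": -0.027}, {"tx": 0, "ty": 0, "yaw": 0, "tz": -0.029}, {"tx": 0, "ty": 0, "yaw": 0, "tz": -0.0295}, {"tx": 0, "ty": 0, "yaw": 0, "tz": -0.03}, {"tx": 0, "ty": 0, "yaw": 0, "tz": -0.03}]'

```text
time: 12.8
tcp_pos: [0.5134, 0.1101, 0.0777]
orientation: [-0.469, 1.959, -1.959]
ft_force: [-1.9, -0.9, 2.7]
grip_width: 0.0196
```

step_arm --increments '[{"tx": 0, "ty": 0, "tz": -0.0005, "yaw": 0}, {"tx": 0, "ty": 0, "tz": -0.0005, "yaw": 0}]'

```text
time: 13.05
tcp_pos: [0.5135, 0.1101, 0.0777]
orientation: [-0.469, 1.959, -1.959]
ft_force: [-5.3, -1.2, 11.6]
grip_width: 0.0199
```

Contact. Releasing, then moving to the far canister at (0.6103, -0.0073), which is +0.097 in x and -0.118 in y.

step_arm --increments '[{"tx": 0, "ty": 0, "tz": 0.0005, "yaw": 0}, {"tx": 0, "ty": 0, "tz": 0.0005, "yaw": 0}, {"tx": 0, "ty": 0, "tz": 0.0005, "yaw": 0}, {"tx": 0, "ty": 0, "tz": 0.0005, "yaw": 0}, {"tx": 0, "ty": 0, "tz": 0.0005, "yaw": 0}]' --grip 1

```text
time: 13.68
tcp_pos: [0.5132, 0.1101, 0.0772]
orientation: [-0.47, 1.959, -1.959]
ft_force: [-0.1, -0.8, 0.4]
grip_width: 0.0854
```

step_arm --increments '[{"tx": 0, "ty": 0, "tz": 0.03, "yaw": 0}, {"tx": 0, "ty": 0, "tz": 0.07, "yaw": 0}, {"tx": 0.015, "ty": -0.02, "tz": 0.083, "yaw": 0}, {"tx": 0.04, "ty": -0.05, "tz": 0.083, "yaw": 0}, {"tx": 0.07, "ty": -0.085, "tz": 0.083, "yaw": 0}, {"tx": 0.09, "ty": -0.11, "tz": 0.083, "yaw": 0}, {"tx": 0.0968, "ty": -0.1175, "tz": 0.083, "yaw": 0}, {"tx": 0.0968, "ty": -0.1175, "tz": 0.083, "yaw": 0}, {"tx": 0.0968, "ty": -0.1175, "tz": 0.083, "yaw": 0}]'

```text
time: 14.8
tcp_pos: [0.6095, -0.0066, 0.1603]
orientation: [-0.471, 1.959, -1.958]
ft_force: [0.1, -0.9, 0.3]
grip_width: 0.0853
```

```bash
python3 w.py
```

```text
[ 0.12  0.3  -0.68] [0.46 0.53 0.51] mass 0.049276918108525206 0.08533051488370655 [ 0.6098 -0.0069  0.1605] 15.05
```

View pics/w.png

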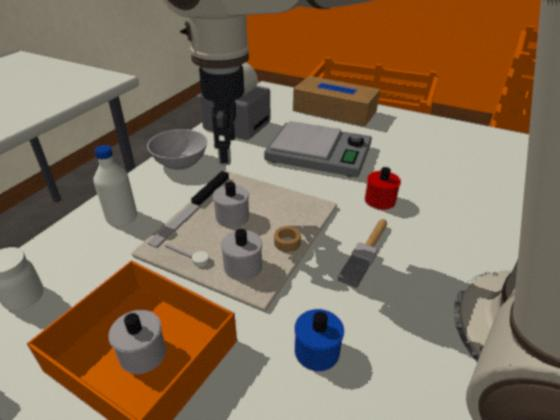

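Picture 7 shows the single-plate canister standing on the board at (242,255) and the gripper over the far one.

step_arm --increments '[{"tx": 0, "ty": 0, "yaw": 0, "tz": -0.03}, {"tx": 0, "ty": 0, "yaw": 0, "tz": -0.055}, {"tx": 0, "ty": 0, "yaw": 0, "tz": -0.075}, {"tx": 0, "ty": 0, "yaw": 0, "tz": -0.083}, {"tx": 0, "ty": 0, "yaw": 0, "tz": -0.083}]'

```text
time: 15.68
tcp_pos: [0.6099, -0.0073, 0.0773]
orientation: [-0.47, 1.959, -1.959]
ft_force: [0.2, 0.1, 0.1]
grip_width: 0.0853
```

step_arm --increments '[{"tx": 0, "ty": 0, "yaw": 0, "tz": 0}, {"tx": 0, "ty": 0, "yaw": 0, "tz": 0}, {"tx": 0, "ty": 0, "yaw": 0, "tz": 0}, {"tx": 0, "ty": 0, "yaw": 0, "tz": 0}, {"tx": 0, "ty": 0, "yaw": 0, "tz": 0}, {"tx": 0, "ty": 0, "yaw": 0, "tz": 0}]' --grip -1 --squeeze 70

```text
time: 16.42
tcp_pos: [0.6103, -0.0077, 0.0777]
orientation: [-0.469, 1.958, -1.959]
ft_force: [0.8, -3.0, 5.6]
grip_width: 0.0193
```

step_arm --increments '[{"tx": 0, "ty": 0, "yaw": 0, "tz": 0.004}, {"tx": 0, "ty": 0, "yaw": 0, "tz": 0.012}, {"tx": 0, "ty": 0, "yaw": 0, "tz": 0.022}, {"tx": 0, "ty": 0, "yaw": 0, "tz": 0.03}, {"tx": 0, "ty": 0, "yaw": 0, "tz": 0.03}, {"tx": 0, "ty": 0, "yaw": 0, "tz": 0.03}]'

```text
time: 17.18
tcp_pos: [0.6099, -0.0074, 0.1071]
orientation: [-0.47, 1.96, -1.959]
ft_force: [-0.4, 0.2, -7.2]
grip_width: 0.0195
```

```bash
python3 w.py
```

```text
[ 0.06 -0.16 -6.79] [0.28 0.48 0.4 ] mass 0.6720799023394131 0.019387641497851573 [ 0.6099 -0.0074  0.107 ] 17.425
```

0.67 kg, so two plates. It goes to the pan.

step_arm --increments '[{"tx": 0, "ty": -0.003, "tz": 0.02, "yaw": 0}, {"tx": -0.001, "ty": -0.015, "tz": 0.045, "yaw": 0}, {"tx": -0.003, "ty": -0.045, "tz": 0.055, "yaw": 0}, {"tx": -0.005, "ty": -0.085, "tz": 0.055, "yaw": 0}, {"tx": -0.007, "ty": -0.13, "tz": 0.055, "yaw": 0}, {"tx": -0.009, "ty": -0.175, "tz": 0.055, "yaw": 0}, {"tx": -0.011, "ty": -0.22, "tz": 0.055, "yaw": 0}, {"tx": -0.013, "ty": -0.265, "tz": 0.055, "yaw": 0}, {"tx": -0.015, "ty": -0.305, "tz": 0.055, "yaw": 0}, {"tx": -0.016, "ty": -0.332, "tz": 0.05, "yaw": 0}, {"tx": -0.016, "ty": -0.345, "tz": 0.045, "yaw": 0}, {"tx": -0.016, "ty": -0.345, "tz": 0.04, "yaw": 0}]'

```text
time: 18.92
tcp_pos: [0.594, -0.3523, 0.1464]
orientation: [-0.47, 1.96, -1.959]
ft_force: [0.2, 0.1, -6.8]
grip_width: 0.0198
```

step_arm --increments '[{"tx": 0, "ty": 0, "tz": -0.012, "yaw": 0}, {"tx": 0, "ty": 0, "tz": -0.024, "yaw": 0}, {"tx": 0, "ty": 0, "tz": -0.03, "yaw": 0}, {"tx": 0, "ty": 0, "tz": -0.034, "yaw": 0}, {"tx": 0, "ty": 0, "tz": -0.0355, "yaw": 0}, {"tx": 0, "ty": 0, "tz": -0.036, "yaw": 0}]'

```text
time: 19.68
tcp_pos: [0.5941, -0.3525, 0.1115]
orientation: [-0.47, 1.959, -1.959]
ft_force: [-0.6, -0.1, -7.0]
grip_width: 0.0198
```

step_arm --increments '[{"tx": 0, "ty": 0, "tz": -0.0005, "yaw": 0}, {"tx": 0, "ty": 0, "tz": -0.001, "yaw": 0}, {"tx": 0, "ty": 0, "tz": -0.001, "yaw": 0}]'

```text
time: 20.05
tcp_pos: [0.5942, -0.3526, 0.1108]
orientation: [-0.469, 1.958, -1.96]
ft_force: [1.1, -0.3, -0.4]
grip_width: 0.0195
```

Contact. Seating it and letting go, then raising and moving to above the key.

step_arm --increments '[{"tx": 0, "ty": 0, "tz": -0.0004, "yaw": 0}, {"tx": 0, "ty": 0, "tz": -0.0004, "yaw": 0}]'

```text
time: 20.3
tcp_pos: [0.5943, -0.3528, 0.1107]
orientation: [-0.469, 1.958, -1.96]
ft_force: [0.3, -2.2, 6.0]
grip_width: 0.0196
```

step_arm --increments '[{"tx": 0, "ty": 0, "tz": 0.0004, "yaw": 0}, {"tx": 0, "ty": 0, "tz": 0.0004, "yaw": 0}, {"tx": 0, "ty": 0, "tz": 0.0004, "yaw": 0}, {"tx": 0, "ty": 0, "tz": 0.0004, "yaw": 0}, {"tx": 0, "ty": 0, "tz": 0.0004, "yaw": 0}]' --grip 1

```text
time: 20.92
tcp_pos: [0.594, -0.3524, 0.1102]
orientation: [-0.47, 1.959, -1.959]
ft_force: [-0.3, -0.2, -0.4]
grip_width: 0.0851
```

step_arm --increments '[{"tx": 0, "ty": 0, "tz": 0.02, "yaw": 0}, {"tx": 0, "ty": 0, "tz": 0.05, "yaw": 0}, {"tx": 0, "ty": 0, "tz": 0.07, "yaw": 0}, {"tx": -0.03, "ty": -0.01, "tz": 0.08, "yaw": 0}, {"tx": -0.07, "ty": -0.03, "tz": 0.08, "yaw": 0}, {"tx": -0.11, "ty": -0.044, "tz": 0.08, "yaw": 0}, {"tx": -0.15, "ty": -0.048, "tz": 0.08, "yaw": 0}, {"tx": -0.2, "ty": -0.048, "tz": 0.08, "yaw": 0}, {"tx": -0.2, "ty": -0.048, "tz": 0.08, "yaw": 0}]'

```text
time: 22.05
tcp_pos: [0.3918, -0.4008, 0.1916]
orientation: [-0.468, 1.959, -1.962]
ft_force: [0.3, 0.3, 1.2]
grip_width: 0.0854
```

```bash
python3 - <<'E'
from h import *
from scipy.spatial.transform import Rotation as R
s=status.state();print(s['tcp_pos'],s['time'],R.from_rotvec(s['orientation']).as_matrix().round(2).tolist())
c=cap('top');save(c,'t2.png',(270,100,560,420),1.8);P=cloud(c);Q=P[:,370:].reshape(-1,3)
d=np.hypot(Q[:,0]-.475,Q[:,1]+.401)
for r in(.009,): print(np.median(Q[(d<r)],0),(d<r).sum())
k=Q[(d<.03)&(Q[:,2]>.0515)&(Q[:,2]<.07)]; print(len(k),k.mean(0),np.ptp(k,axis=0))
d=np.hypot(Q[:,0]-.594,Q[:,1]+.353);k=Q[(d<.05)&(Q[:,2]>.1)&(Q[:,2]<.112)];print('lid',cv2.minEnclosingCircle((k[:,:2]*1000).astype(np.float32)))
k=Q[(d<.05)&(Q[:,2]>.125)&(Q[:,2]<.14)];print('knob',k.mean(0),len(k))
E
```

```text
[ 0.39175645 -0.40075752  0.19158323] 22.05 [[-0.89, 0.0, 0.45], [-0.45, -0.0, -0.89], [0.0, -1.0, 0.0]]
[ 0.4744492  -0.40154101  0.0563    ] 49
129 [ 0.47436775 -0.39899526  0.05581179] [0.0268218  0.02818696 0.00792145]
lid ((594.619873046875, -351.9257507324219), 37.93049240112305)
knob [ 0.59403525 -0.35084372  0.13019277] 91
```

View pics/t2.png

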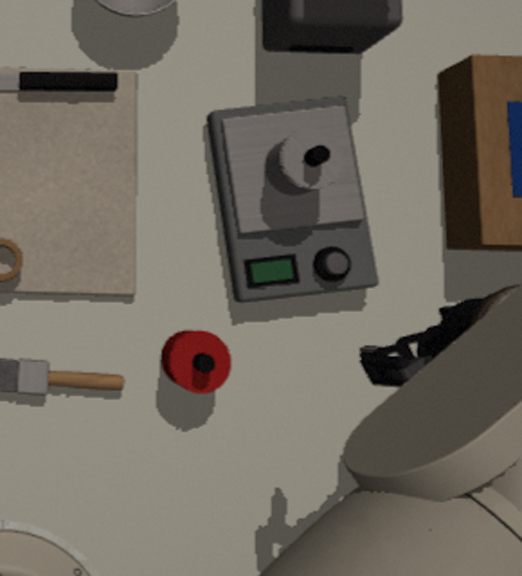

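Picture 8 shows the canister centred on the platform at (305,162) and the key at (332,264). I'll shut the fingers and go over the key.

step_arm --increments '[{"tx": 0.02, "ty": 0, "tz": 0, "yaw": 0}, {"tx": 0.05, "ty": 0, "tz": -0.02, "yaw": 0}, {"tx": 0.075, "ty": 0.0005, "tz": -0.05, "yaw": 0}, {"tx": 0.0805, "ty": 0.0005, "tz": -0.08, "yaw": 0}, {"tx": 0.0805, "ty": 0.0005, "tz": -0.11, "yaw": 0}, {"tx": 0.0805, "ty": 0.0005, "tz": -0.12, "yaw": 0}, {"tx": 0.0805, "ty": 0.0005, "tz": -0.12, "yaw": 0}]' --grip -1

```text
time: 22.98
tcp_pos: [0.4754, -0.3996, 0.0701]
orientation: [-0.471, 1.96, -1.958]
ft_force: [0.1, -0.3, 0.8]
grip_width: -0.0
```

step_arm --increments '[{"tx": -0.0007, "ty": -0.0007, "tz": -0.006, "yaw": 0}, {"tx": -0.0007, "ty": -0.0007, "tz": -0.012, "yaw": 0}, {"tx": -0.0007, "ty": -0.0007, "tz": -0.015, "yaw": 0}, {"tx": -0.0007, "ty": -0.0007, "tz": -0.017, "yaw": 0}, {"tx": -0.0007, "ty": -0.0007, "tz": -0.017, "yaw": 0}]'

```text
time: 23.6
tcp_pos: [0.4738, -0.4008, 0.0534]
orientation: [-0.47, 1.959, -1.959]
ft_force: [-0.5, -0.5, 3.0]
grip_width: -0.0
```

step_arm --increments '[{"tx": 0, "ty": 0, "tz": -0.001, "yaw": 0}, {"tx": 0, "ty": 0, "tz": -0.002, "yaw": 0}, {"tx": 0, "ty": 0, "tz": -0.002, "yaw": 0}]'

```text
time: 23.98
tcp_pos: [0.4738, -0.4007, 0.0513]
orientation: [-0.47, 1.959, -1.959]
ft_force: [-0.9, -1.0, 3.6]
grip_width: -0.0004
```

step_arm --increments '[{"tx": 0, "ty": 0, "tz": -0.001, "yaw": 0}, {"tx": 0, "ty": 0, "tz": -0.0015, "yaw": 0}, {"tx": 0, "ty": 0, "tz": -0.0015, "yaw": 0}]'

```text
time: 24.35
tcp_pos: [0.4739, -0.4008, 0.0508]
orientation: [-0.47, 1.958, -1.96]
ft_force: [-3.5, 2.4, 16.2]
grip_width: -0.0006
```

The key hit its hard stop at 16 N. Releasing it and backing off.

step_arm --increments '[{"tx": 0, "ty": 0, "tz": 0, "yaw": 0}, {"tx": 0, "ty": 0, "tz": 0.004, "yaw": 0}, {"tx": 0, "ty": 0, "tz": 0.015, "yaw": 0}, {"tx": 0, "ty": 0, "tz": 0.04, "yaw": 0}, {"tx": -0.01, "ty": 0, "tz": 0.08, "yaw": 0}, {"tx": -0.05, "ty": 0, "tz": 0.12, "yaw": 0}, {"tx": -0.085, "ty": 0, "tz": 0.14, "yaw": 0}, {"tx": -0.085, "ty": 0, "tz": 0.14, "yaw": 0}, {"tx": -0.085, "ty": 0, "tz": 0.14, "yaw": 0}]'

```text
time: 25.48
tcp_pos: [0.389, -0.4005, 0.1897]
orientation: [-0.469, 1.96, -1.959]
ft_force: [0.7, -0.0, 0.4]
grip_width: -0.0001
```

```bash
python3 - <<'E'
from h import *
c=cap('top');save(c,'t3.png',s=1.4);P=cloud(c);Q=P.reshape(-1,3)
def lid(x,y,b):
    d=np.hypot(Q[:,0]-x,Q[:,1]-y);k=Q[(d<.05)&(abs(Q[:,2]-b-.06)<.008)];print(cv2.minEnclosingCircle((k[:,:2]*1000).astype(np.float32)),np.median(k[:,2]))
lid(.559,.341,.005);lid(.5134,.1106,.012);lid(.594,-.353,.045)
d=np.hypot(Q[:,0]-.4745,Q[:,1]+.4005);print('key z',np.median(Q[d<.009],0))
print(status.state()['ft_force'],status.state()['time'])
E
```

```text
((558.50048828125, 340.6906433105469), 38.21760177612305) 0.06535273094486327
((513.6923828125, 110.9511947631836), 37.43782043457031) 0.07206428912647223
((594.3216552734375, -352.3082275390625), 38.256526947021484) 0.1044514130461387
key z [ 0.47448869 -0.40041614  0.05633623]
[ 0.39777533 -0.12909741 -0.16663776] 25.525
```

View pics/t3.png

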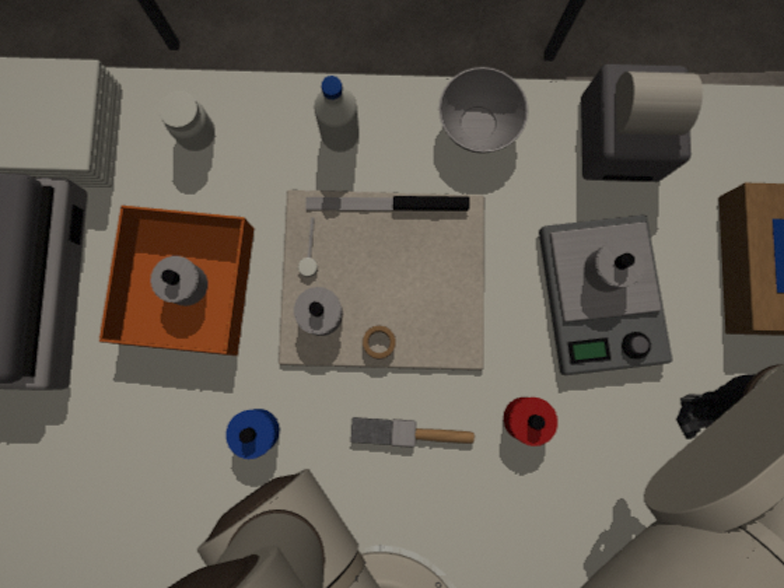

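Picture 9 shows all three canisters upright where they belong, at (178,280), (317,310) and (618,264). The key is back up, and the bystanders and look-alikes are unmoved. Handing in.

```bash
python3 -c "
from bench import manip; print(manip.close_job())"
```

```text
the job is handed in; nothing more can be done
None
```

The job is done and handed in at about 25.5 s of the 72 s allowed; the hand-in gives no verdict.

| Canister | Lifted weight | Contents | Where it stands now |
|---|---|---|---|
| Right | about 0.13 kg | empty | upright in the middle of the crate |
| Left | about 0.35 kg | one plate | back in its place on the board |
| Far | about 0.67 kg | two plates | within about 1 mm of the platform's centre |

After letting go of the two-plate canister, I pressed the key to its stop and backed off. The force rose from about 4 N to 16 N there. The measured travel was about 5.5 mm, against 6 mm nominal and camera calibration good to about 2 mm.

The last camera check showed all three canisters upright and the key back at its starting height of 56.3 mm. The knife, tape roll, thermometer and both look-alikes looked unmoved, and the gripper was clear of everything. No check failed. The first few move calls were refused because every row needs all four values; nothing moved on those.

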